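# Raise the bail and hang the parts pail on the hook stand

### The arm

A 6-joint arm with a two-finger parallel gripper is mounted at the origin on the work surface. World frame = base frame: x ahead of the robot, y to its left, z up, the work surface at z = 0. Lengths are in m, angles in rad, forces in N, time in s.
With the tool pointing down it reaches from about 0.275 to 1 m from the base axis. Payload 8.4 kg.
Tool frame: the origin (TCP) lies on the centre line of the jaws, within the pads' length; the fingertips stand 17 mm ahead of it and the grasp point (between the pads) lies 2 mm behind it (bot.tcp_to_tips is the y of the fingertips in the tool frame, in m); y points along the fingers, z is the direction in which the jaws open and shut, and the axes are right-handed (so a half turn about y gives the same grasp; the last joint's range is limited). The gripper opens to 85 mm and grips with 20 to 120 N. Pads are 22 mm wide; open, the fingers measure 114 mm over their backs; the gripper's body (76 mm by 85 mm) begins 54 mm behind the grasp point. The pads swing forward as they close: fully open they stand 13 mm farther back than shut.
Start: joints at [1.235, 0.353, 1.633, -0, 1.155, -0.002], TCP at [0.205, 0.591, 0.248] pointing down, gripper open.
Joint ranges: [-2.63, 2.63], [-0.92, 2.1], [0.06, 2.66], [-1.3, 4.44], [0, 2.69], [-3.02, 3.02]. Speed limits (rad/s): [2.22, 2.22, 2.79, 3.14, 3.14, 3.14].

### API

Orientations are given as a unit quaternion [x, y, z, w].
In Python, from workcell import bot, hand, kinematics, get_obs, vision, hand_in gives the robot as it stands. The module is installed in compiled form; this text tells all that it offers. Calls block until the motion is done:
- bot.reach(position, orientation): joint-space move of the TCP to a pose.
- bot.servo_line(position, ori=None, velocity=0.15): straight line of the TCP; ori=None keeps the orientation; velocity is the mean speed in m/s.
- bot.goto_joints(angles): joint-space move.
- hand.move_gripper(opening, strength=None): finger opening in m; strength is the grip in N (None keeps the last); returns when the fingers have stopped.
- bot.dwell(seconds).
- kinematics.solve_ik(position, orientation): joint angles nearest the present ones, or None.
- get_obs(): the state.
- vision.read_camera(name): name is "scene" or "top" or "wrist"; returns a dict with "frame" (384x512x3 uint8, red, green, blue), "intrinsics" (3x3 intrinsics, pixels), "view" (4x4, takes a point from world to camera coordinates). Camera axes: x right, y down, z forward; pixel columns grow to the right and rows downward; lengths in m; the calibration is good to about 2 mm. A picture is of the moment at which its call begins. There is no depth.
A pose or a line that the arm cannot do raises bot.IKError and nothing moves.
- hand_in(): hands the job in, once; it reports no verdict.
The state is a dict: "time_s": time; "joint_pos": joint angles; "joint_vel": joint speeds; "joint_efforts": joint torques, N m; "position": TCP position; "orientation": TCP orientation; "wrist_force": force on the tool from outside, world axes, zero at the start; "ft_torque": the same for the moment, N m; "gripper_width": finger opening in m.
Only numpy, scipy, OpenCV 4.12 (cv2) and the standard library are available. Lean on these libraries where they do the work, as an engineer would, in place of code of your own. Each camera call takes 0.05 s, during which the arm holds its last target.

### The job

Swing the parts pail's folded-down wire bail fully upright without dragging, tipping or leaning on the pail, which stays standing where it is, then lift the pail by the bail's red grip and hang it, with its two nuts still inside, over both yellow arms of the hook stand so that the bail wire sits down in both crooks. The hook collar may be clamped at any height on its post and only lightly, so lower the pail by feel and let go only when you feel the arms carry its weight, neither dropping it onto the arms nor forcing them. Keep the pail level and leave the other things on the bench alone.

Things in the scene. Friction and masses are not known exactly. Their poses are not given: they have to be found in the camera images.
- pail: Small galvanised pail, loose on the bench, 0.4 to 0.7 kg in all. 84 mm across the foot, 104 mm across the rim, 92 mm high. Origin: centre of its underside; z up. The bail pivots on two ears at its +y and -y sides, on a line along the pail's y axis 80 mm above the underside, and lies folded down towards the pail's +x side.
- bail_grip (a point): Centre of the red roller grip, a cylinder 14 mm thick, 36 mm long, turning freely round the middle of the bail's straight cross wire (4 mm wire, 86 mm long, 112 mm from the pivot line; 25 mm of it bare on each side of the grip). Fingers holding it can stay vertical while the bail swings. The point turns with the bail: y along the cross wire, x from pivot line to grip.
- bail (a joint): Angle of the bail on its pivots (rad): 0 = sticking out level towards the pail's +x, negative = lower, 1.571 = upright over the pail. Starts between -0.3 and 0.15. The pivots are stiff (about 0.4 N at the grip) and hold the bail wherever it is left. The side wires are 118 mm apart at the ears and bend in from 76 mm out.
- nut0_mid (a point): Centre of a loose steel nut, 27 to 30 mm across, 14 mm high, lying in the pail (pail floor 4 mm thick).
- nut1_mid (a point): Centre of a second nut like it, also in the pail.
- stand: Hook stand, fixed. Origin: on the bench top straight below the middle between its two crooks; z up. Dark foot plate 8 mm thick, x -38 to +152 mm, y -60 to +60 mm. Steel post 20 mm thick, 290 mm high, at x = +125 mm. A yellow collar clamped on the post carries two parallel arms at y = +28 and -28 mm reaching towards the stand's -x, tips at x = -26 mm.
- hook_tips (a point): Point on the bench top straight below the middle between the two arm tips. The 8 mm round arms run level from the collar, slope down to a crook (level from x = +8 to -8 mm in the stand's frame) 12 mm lower, and rise to the tips, whose tops stand 20 mm above the crooks. A hung bail's wire crosses both arms with the arms inside the bail loop.
- post_foot (a point): Foot of the post, on the bench top. The collar's height on it is not given and differs every time: the tops of the crooks are between 220 and 260 mm above the bench, so the height must be seen or felt. The collar is only friction-clamped: up to 20 N of load or knock from the pail is safe, about 24 N makes it slip.
- ratchet: Steel ratchet handle, 190 mm long, loose on the bench. Not needed.
- mallet: Black hard silicone mallet with a wooden handle, 245 mm long, loose. Not needed.
- horn: Chrome horn housing, 92 mm across, 53 mm high, loose. Not needed.
- gapper: Round steel spark plug gapper, 38 mm across, 6 mm thick, loose between pail and stand. Not needed.
- plug: Spark plug lying on the bench, 78 mm long, 21 mm thick, loose. Not needed.
There are look-alikes about, which are no part of the job. What is shaped like the part that bears nut1_mid but blue or pink is not meant. Leave any green look-alike of the pail alone.

How it is judged:
By the outcome, as a careful person would: the job done as asked, in the order asked, and still so for the second after the job is handed in, with the robot touching nothing.
It also fails if it takes over 72 s, if anything falls off the work surface, if the arm or the gripper's body presses on something with over 40 N, if the wrist force passes 120 N, or if a joint passes its speed limit or range.

## Working session

There is one attempt and no reset: what is moved stays moved. The work goes in short steps, each a Python script; the robot and the scene stay as the last script left them, time stands still between calls to the robot, and variables do not carry over. Pictures are saved under pics/ and viewed, and the job is handed in when it is done.

```bash
mkdir -p pics; python3 - <<'E'
from workcell import bot, hand, kinematics, get_obs, vision
import cv2
for n in ("scene","top","wrist"):
    r=vision.read_camera(n); cv2.imwrite(f"pics/{n}0.png",r["frame"][:,:,::-1]); print(n,r["intrinsics"].tolist(),r["view"].round(4).tolist())
o=get_obs();print({k:o[k] for k in("time_s","position","orientation","wrist_force","gripper_width")}); print(bot.tcp_to_tips)
E
```

```text
scene [[469.6495631293115, 0.0, 250.40443738569337], [0.0, 469.6495631293115, 195.01174026877467], [0.0, 0.0, 1.0]] [[0.6505, 0.7593, 0.0172, -0.3161], [0.4945, -0.4063, -0.7684, -0.2122], [-0.5764, 0.5084, -0.6398, 1.5856], [0.0, 0.0, 0.0, 1.0]]
top [[408.0685286656671, 0.0, 250.85177715646145], [0.0, 408.0685286656671, 191.82556470003203], [0.0, 0.0, 1.0]] [[-0.0723, -0.9974, 0.0024, -0.0114], [-0.9767, 0.0703, -0.2028, 0.5303], [0.2021, -0.017, -0.9792, 0.9003], [0.0, 0.0, 0.0, 1.0]]
wrist [[333.27403627107964, 0.0, 255.39137079456054], [0.0, 333.27403627107964, 191.13588707548942], [0.0, 0.0, 1.0]] [[0.3278, 0.9448, -0.0016, -0.6232], [0.8949, -0.3099, 0.321, -0.0414], [0.3028, -0.1067, -0.9471, 0.3799], [0.0, 0.0, 0.0, 1.0]]
{'time_s': 0.15, 'position': array([0.20465301, 0.59016501, 0.24770336]), 'orientation': array([ 0.69767797, -0.11752853,  0.11740061, -0.69688564]), 'wrist_force': array([-0.40161705,  0.00520688, -0.74849573]), 'gripper_width': 0.08490525795552013}
0.017
```

View pics/scene0.png

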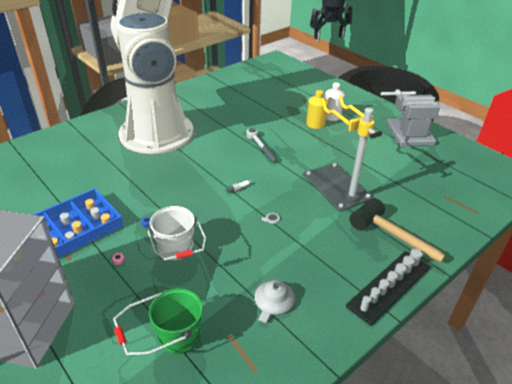

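View pics/top0.png

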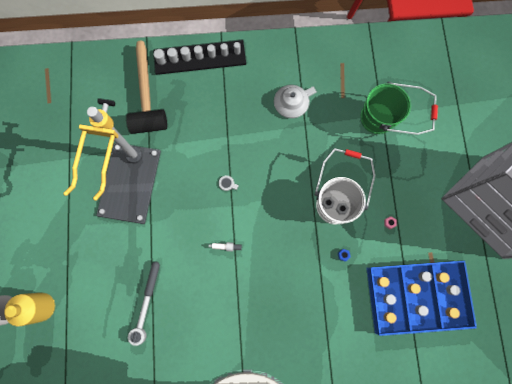

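View pics/wrist0.png

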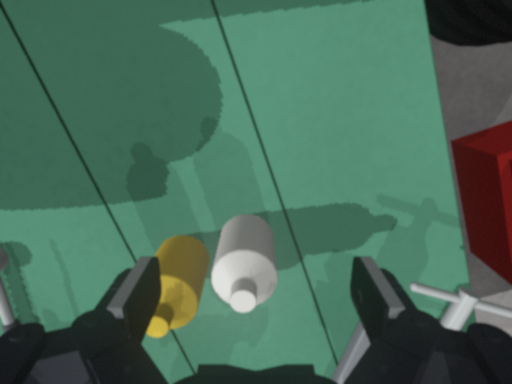

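The galvanised pail is at top (341,201) / scene (172,232), with its red grip at top (353,154) / scene (183,254). The green pail at top (387,108) / scene (175,322) is the excluded look-alike. The loose blue and pink nuts at top (344,255) and (391,223) are decoys. The stand is at top (125,175). I'll confirm these in enlarged crops.

```bash
python3 - <<'E'
import cv2,numpy as np
t=cv2.imread("pics/top0.png");s=cv2.imread("pics/scene0.png")
def crop(im,x,y,w,h,k): return cv2.resize(im[y:y+h,x:x+w],None,fx=k,fy=k,interpolation=cv2.INTER_CUBIC)
a=np.hstack([crop(t,300,135,90,100,4),crop(s,135,190,90,100,4)]);cv2.imwrite("pics/c_pail.png",a)
a=np.hstack([crop(t,55,90,110,140,3.6),crop(s,295,75,110,140,3.6)]);cv2.imwrite("pics/c_stand.png",a)
E
```

```text
(no output)
```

View pics/c_pail.png

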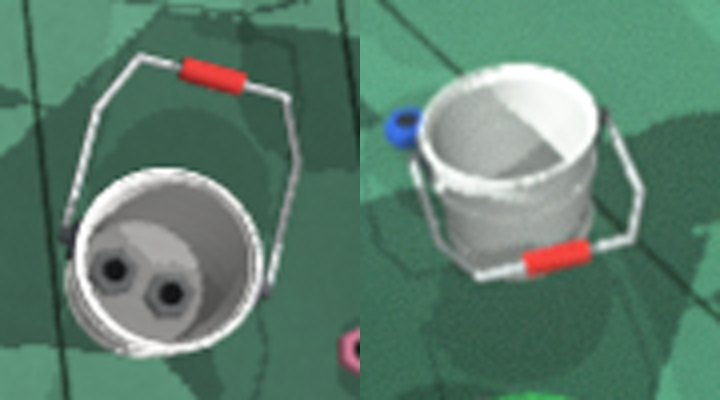

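View pics/c_stand.png

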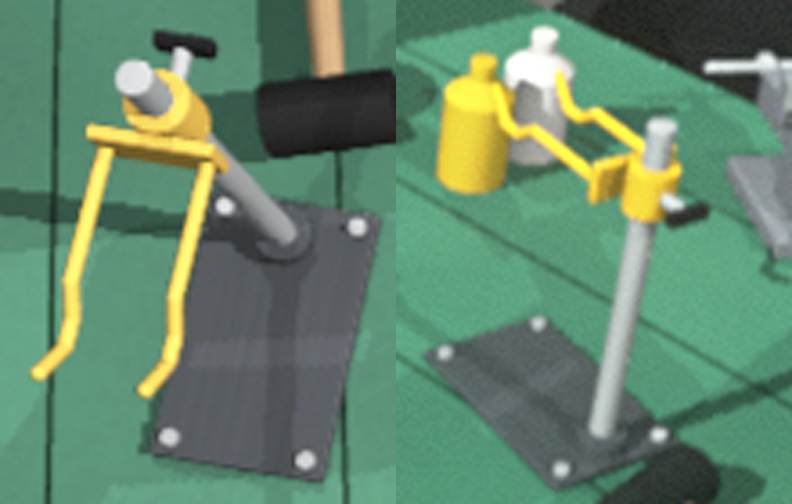

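```bash
cat > h.py <<'E'
import cv2,numpy as np
from workcell import bot, hand, kinematics, get_obs, vision
class Cam:
    def __init__(s,n):
        r=vision.read_camera(n);s.im=r["frame"];s.K=r["intrinsics"];s.V=np.array(r["view"]);s.R=s.V[:3,:3];s.t=s.V[:3,3];s.c=-s.R.T@s.t
    def ray(s,u,v):
        d=s.R.T@np.linalg.inv(s.K)@[u,v,1.];return d/np.linalg.norm(d)
    def plane(s,u,v,z):
        d=s.ray(u,v);return s.c+d*(z-s.c[2])/d[2]
    def proj(s,p):
        q=s.K@(s.R@np.asarray(p)+s.t);return q[:2]/q[2]
    def save(s,f,box=None,k=1):
        im=s.im[:,:,::-1]
        if box: x,y,w,h=box;im=im[y:y+h,x:x+w]
        cv2.imwrite(f,cv2.resize(im,None,fx=k,fy=k,interpolation=cv2.INTER_CUBIC))
def tri(c1,p1,c2,p2):
    d1,d2=c1.ray(*p1),c2.ray(*p2)
    a=np.linalg.lstsq(np.c_[d1,-d2],c2.c-c1.c,rcond=None)[0]
    A,B=c1.c+a[0]*d1,c2.c+a[1]*d2
    return (A+B)/2,np.linalg.norm(A-B)
def red(c,box):
    x,y,w,h=box;h_=cv2.cvtColor(c.im[y:y+h,x:x+w],cv2.COLOR_RGB2HSV)
    m=((h_[...,0]<8)|(h_[...,0]>174))&(h_[...,1]>180)&(h_[...,2]>120)
    n,l,st,ce=cv2.connectedComponentsWithStats(m.astype(np.uint8));i=1+np.argmax(st[1:,4])
    pts=np.argwhere(l==i)[:,::-1]+[x,y]
    return ce[i]+[x,y],st[i,4],pts
E
python3 - <<'E'
from h import *
np.set_printoptions(precision=4,suppress=True)
T=Cam("top");S=Cam("scene")
rt=red(T,(320,140,60,30));rs=red(S,(150,235,60,35))
print("grip",rt[:2],rs[:2],tri(T,rt[0],S,rs[0]))
TC=lambda x,y:((x+.5)/4+300-.5,(y+.5)/4+135-.5); SC=lambda x,y:((x-360+.5)/4+135-.5,(y+.5)/4+190-.5)
print("wire ends",tri(T,TC(141,57),S,SC(479,276)),tri(T,TC(287,97),S,SC(632,238)))
e0=T.plane(*TC(67,237),.08);e1=T.plane(*TC(269,290),.08);print("ears",e0,e1,np.linalg.norm(e0-e1),(e0+e1)/2)
print("ears tri",tri(T,TC(67,235),S,SC(413,157)),tri(T,TC(267,290),S,SC(604,116)))
# rim from top mask by hand extents
for nm,pts in (("Trim",[TC(*p) for p in((75,262),(262,262),(168,168),(172,353),(97,205),(245,205),(108,327),(238,330))]),):
    P=np.array([T.plane(*p,.092)for p in pts]);A=np.c_[2*P[:,:2],np.ones(len(P))];x=np.linalg.lstsq(A,(P[:,:2]**2).sum(1),rcond=None)[0];print(nm,x[:2],np.sqrt(x[2]+x[:2]@x[:2])*2)
P=np.array([S.plane(*SC(*p),.092) for p in((420,125),(608,117),(505,64),(520,190),(455,80),(572,77),(450,172),(585,165))]);A=np.c_[2*P[:,:2],np.ones(len(P))];x=np.linalg.lstsq(A,(P[:,:2]**2).sum(1),rcond=None)[0];print("Srim",x[:2],np.sqrt(x[2]+x[:2]@x[:2])*2)
TS=lambda x,y:((x+.5)/3.6+55-.5,(y+.5)/3.6+90-.5);SS=lambda x,y:((x-396+.5)/3.6+295-.5,(y+.5)/3.6+75-.5)
print("plate T",[T.plane(*TS(*p),.008)[:2] for p in((152,453),(322,482),(381,214))])
print("plate S",[S.plane(*SS(*p),.008)[:2] for p in((426,354),(540,316),(556,488),(676,438))])
print("foot T",T.plane(*TS(289,238),.008),"S",S.plane(*SS(602,436),.008))
print("posttop",tri(T,TS(134,78),S,SS(662,127)))
for a in((38,375),(147,392)):
  for b in((497,88),(562,78)): print("tip",a,b,tri(T,TS(*a),S,SS(*b)))
for a in((70,342),(175,360)):
  for b in((520,130),(583,118)): print("crook",a,b,tri(T,TS(*a),S,SS(*b)))
E
```

```text
grip (array([352.5634, 153.6901]), np.int32(71)) (array([183.9123, 253.7368]), np.int32(57)) (array([ 0.5935, -0.2885,  0.0891]), np.float64(0.00045667225359131617))
wire ends (array([ 0.5912, -0.2891,  0.0771]), np.float64(0.0837384424081418)) (array([ 0.597 , -0.2897,  0.1104]), np.float64(0.08290053886222619))
ears [ 0.5073 -0.1974  0.08  ] [ 0.4688 -0.3081  0.08  ] 0.1171761470845285 [ 0.488  -0.2528  0.08  ]
ears tri (array([ 0.4846, -0.2504,  0.068 ]), np.float64(0.11382598112444933)) (array([ 0.4974, -0.2531,  0.1132]), np.float64(0.10920617970329065))
Trim [ 0.4878 -0.2517] 0.1050688436650185
Srim [ 0.4913 -0.2485] 0.11011108763382424
plate T [array([0.5061, 0.3261]), array([0.4782, 0.2124]), array([0.6631, 0.1678])]
plate S [array([0.4814, 0.2115]), array([0.5056, 0.3266]), array([0.6629, 0.1673]), array([0.6838, 0.2859])]
foot T [0.6503 0.2319 0.008 ] S [0.6449 0.2425 0.008 ]
posttop (array([0.6498, 0.2326, 0.2891]), np.float64(0.0008623072359375287))
tip (38, 375) (497, 88) (array([0.4943, 0.2748, 0.2498]), np.float64(0.04576555540351898))
tip (38, 375) (562, 78) (array([0.5101, 0.2985, 0.2457]), np.float64(0.0015767917281055536))
tip (147, 392) (497, 88) (array([0.496 , 0.2404, 0.2509]), np.float64(0.0014712986730389))
tip (147, 392) (562, 78) (array([0.5122, 0.2605, 0.2505]), np.float64(0.048595634543803126))
crook (70, 342) (520, 130) (array([0.5192, 0.2733, 0.2234]), np.float64(0.038880871428201916))
crook (70, 342) (583, 118) (array([0.5346, 0.2951, 0.222 ]), np.float64(0.00767552468815411))
crook (175, 360) (520, 130) (array([0.5203, 0.2383, 0.2255]), np.float64(0.008950375861080656))
crook (175, 360) (583, 118) (array([0.536 , 0.2567, 0.2276]), np.float64(0.05510199639653249))
```

Measurements fit: grip 111.5 mm from the ear midpoint, rim diameter 105 mm, ears 117 mm apart, post-to-tips 151 mm. The crook tops are at roughly 0.23 m. Next I check IK at both ends and move above the grip.

```bash
cat >> h.py <<'E'
from scipy.spatial.transform import Rotation as Rn
def quat(a):
    c,s=np.cos(a),np.sin(a);return Rn.from_matrix(np.c_[[s,-c,0],[0,0,-1],[c,s,0]]).as_quat()
PC=np.array([.488,-.2524]);PY=np.deg2rad(-18.9)
SO=np.array([.5284,.2624]);SY=np.deg2rad(-13.7)
def F(): return np.array(get_obs()["wrist_force"])
E
python3 - <<'E'
from h import *
np.set_printoptions(precision=4,suppress=True)
T=Cam("top");S=Cam("scene")
TC=lambda x,y:((x+.5)/4+300-.5,(y+.5)/4+135-.5); SC=lambda x,y:((x-360+.5)/4+135-.5,(y+.5)/4+190-.5)
for a,b in(((141,57),(632,238)),((287,97),(479,276)),((67,237),(604,116)),((269,290),(413,157))): print(tri(T,TC(*a),S,SC(*b)))
for f in (0,np.pi):
  for p,y in (((.5935,-.2885,.17),PY),((.44,.284,.3),SY),((.5284,.2624,.23),SY)):
    print(f,kinematics.solve_ik(list(p),quat(y+f)))
print(get_obs()["time_s"],get_obs()["joint_pos"],[F() for _ in range(3)])
E
```

```text
(array([ 0.6082, -0.2488,  0.0891]), np.float64(0.0015272191693034376))
(array([ 0.5782, -0.3297,  0.0892]), np.float64(0.0009642709783061388))
(array([ 0.5077, -0.1969,  0.08  ]), np.float64(0.001382747675780725))
(array([ 0.4686, -0.3063,  0.0836]), np.float64(0.0015832759334258699))
0 [-0.4547  0.4829  1.6206 -0.      1.0381 -0.1249]
0 [ 0.5703  0.1457  1.7885 -0.      1.2074  0.8094]
0 [ 0.4584  0.3171  1.7287 -0.      1.0958  0.6975]
3.141592653589793 [-0.4547  0.4829  1.6206 -0.      1.0381  3.0167]
3.141592653589793 [ 0.5703  0.1457  1.7885 -0.      1.2074 -2.3322]
3.141592653589793 [ 0.4584  0.3171  1.7287 -0.      1.0958 -2.4441]
0.35 [ 1.2346  0.3532  1.6336 -0.      1.1552 -0.0024] [array([-0.3174,  0.765 , -0.0661]), array([-0.3174,  0.765 , -0.0661]), array([-0.3174,  0.765 , -0.0661])]
```

```bash
sed -i 's/^PC=.*/PC=np.array([.488,-.2522]);PY=np.deg2rad(-19.3)/' h.py; python3 - <<'E'
from h import *
np.set_printoptions(precision=4,suppress=True)
p=get_obs()["position"]
bot.servo_line([p[0],p[1],.42],velocity=.25)
print(get_obs()["time_s"])
bot.reach([.5935,-.2885,.40],quat(PY)); print(get_obs()["time_s"])
hand.move_gripper(.04,20)
bot.servo_line([.5935,-.2885,.20],velocity=.2); print(get_obs()["time_s"])
bot.dwell(.2)
W=Cam("wrist");W.save("pics/w1.png")
T=Cam("top");T.save("pics/t1.png",(280,120,120,120),4)
print(get_obs()["position"],get_obs()["time_s"],F(),get_obs()["gripper_width"])
E
```

```text
1.1833
4.5417
6.2
[ 0.5938 -0.2886  0.2007] 6.5 [ 0.3732 -0.593   0.1192] 0.03974982950553375
```

View pics/w1.png

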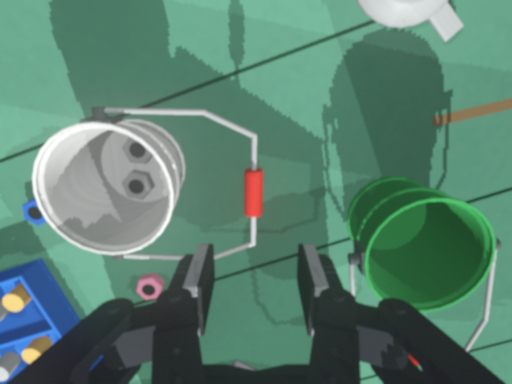

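The grip shows at wrist (254,192), centred between the fingers, with both nuts in the grey pail. I'll cross-check this with the wrist ray.

```bash
python3 - <<'E'
from h import *
np.set_printoptions(precision=4,suppress=True)
W=Cam("wrist");T=Cam("top");S=Cam("scene")
rw=red(W,(235,160,40,65));print(rw[:2],[W.plane(*rw[0],z) for z in(.087,.089,.091)])
rs=red(S,(150,235,60,35));print(rs[:2],tri(W,rw[0],S,rs[0]),tri(W,rw[0],T,[352.563,153.69]))
e0=W.plane(100,113,.08);e1=W.plane(110,256,.08);print(e0,e1,(e0+e1)/2)
w0=W.plane(255,137,.089);w1=W.plane(254,244,.089);print(w0,w1,np.rad2deg(np.arctan2(*(w0-w1)[:2])))
pts=np.array([(34,185),(172,185),(103,122),(103,253),(55,140),(150,137),(55,230),(155,228)],float)
P=np.array([W.plane(*p,.092)for p in pts]);A=np.c_[2*P[:,:2],np.ones(len(P))];x=np.linalg.lstsq(A,(P[:,:2]**2).sum(1),rcond=None)[0];print("rim",x[:2],np.sqrt(x[2]+x[:2]@x[:2])*2)
W.save("pics/w1pail.png",(25,90,240,180),3)
E
```

```text
Traceback (most recent call last):
  File "h.py", line 24, in red
    n,l,st,ce=cv2.connectedComponentsWithStats(m.astype(np.uint8));i=1+np.argmax(st[1:,4])
                                                                       ~~~~~~~~~^^^^^^^^^^
ValueError: attempt to get argmax of an empty sequence
```

Saturation is lower here, so I'll loosen the mask.

```bash
sed -i 's/\[...,1\]>180/[...,1]>140/' h.py; python3 - <<'E'
from h import *
np.set_printoptions(precision=4,suppress=True)
W=Cam("wrist");T=Cam("top");S=Cam("scene")
rw=red(W,(235,160,40,65));print(rw[:2],[W.plane(*rw[0],z) for z in(.087,.089,.091)])
print(tri(W,rw[0],S,[183.912,253.737]),tri(W,rw[0],T,[352.563,153.69]))
e0=W.plane(100,113,.08);e1=W.plane(110,256,.08);print(e0,e1,(e0+e1)/2)
w0=W.plane(255,137,.089);w1=W.plane(254,244,.089);print(w0,w1)
pts=np.array([(34,185),(172,185),(103,122),(103,253),(55,140),(150,137),(55,230),(155,228)],float)
P=np.array([W.plane(*p,.092)for p in pts]);A=np.c_[2*P[:,:2],np.ones(len(P))];x=np.linalg.lstsq(A,(P[:,:2]**2).sum(1),rcond=None)[0];print("rim",x[:2],np.sqrt(x[2]+x[:2]@x[:2])*2)
print(get_obs()["time_s"])
W.save("pics/w1pail.png",(25,90,240,180),3)
E
```

```text
(array([254.0783, 193.2285]), np.int32(766)) [array([ 0.5925, -0.2888,  0.087 ]), array([ 0.5928, -0.2881,  0.089 ]), array([ 0.593 , -0.2875,  0.091 ])]
(array([ 0.5929, -0.2881,  0.0885]), np.float64(0.0005046235642425968)) (array([ 0.5929, -0.288 ,  0.0904]), np.float64(0.0005997958278468026))
[ 0.5075 -0.1969  0.08  ] [ 0.4604 -0.3036  0.08  ] [ 0.4839 -0.2502  0.08  ]
[ 0.6074 -0.2486  0.089 ] [ 0.5786 -0.3281  0.089 ]
rim [ 0.4892 -0.2486] 0.10154256939811576
6.8
```

View pics/w1pail.png

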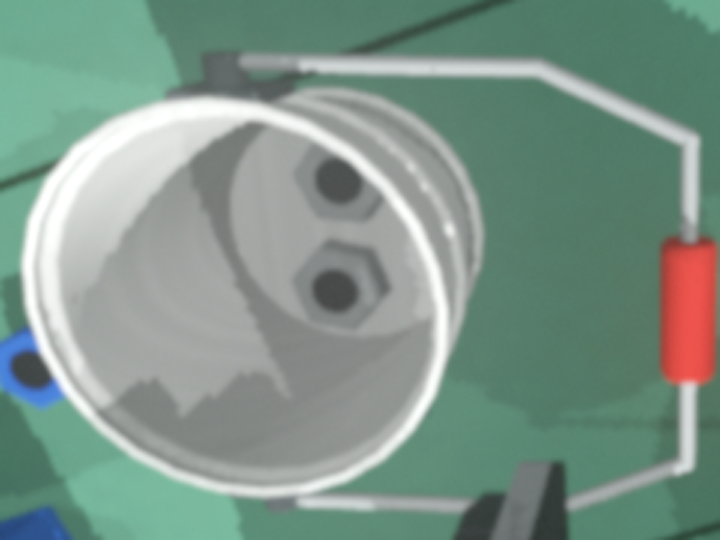

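```bash
sed -i 's/^PC=.*/PC=np.array([.488,-.2512]);PY=np.deg2rad(-19.5)/' h.py; python3 - <<'E'
from h import *
np.set_printoptions(precision=3,suppress=True)
def Fa(n=6):
    L=[]
    for _ in range(n): bot.dwell(.02);L.append(F())
    return np.mean(L,0),np.std(L,0)
bot.servo_line([.593,-.2882,.087],ori=quat(PY),velocity=.12)
bot.dwell(.2);print(get_obs()["position"],Fa())
for w in(.022,.018,.016):
    hand.move_gripper(w,20);print(w,get_obs()["gripper_width"],Fa()[0])
print(get_obs()["time_s"])
W=Cam("wrist");W.save("pics/w2.png")
E
```

```text
[ 0.593 -0.288  0.088] (array([ 0.157,  0.258, -0.27 ]), array([0.517, 0.494, 0.461]))
0.022 0.02194209312876404 [-0.148  0.179 -0.243]
0.018 0.018013597826364375 [-0.158 -0.023 -0.166]
0.016 0.015857038312070228 [ 0.317 -0.022  0.276]
9.2417
```

View pics/w2.png

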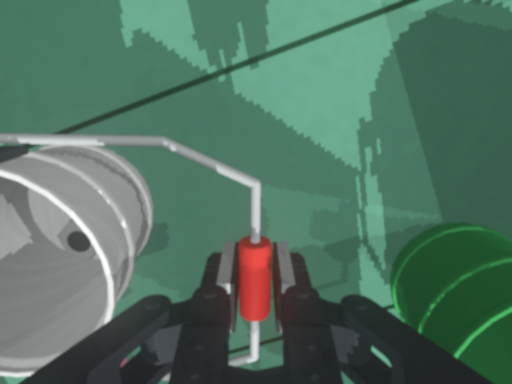

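```bash
cat >> h.py <<'E'
def Fa(n=5):
    L=[]
    for _ in range(n): bot.dwell(.02);L.append(F())
    return np.mean(L,0)
E
python3 - <<'E'
from h import *
np.set_printoptions(precision=3,suppress=True)
hand.move_gripper(.010,25);print(get_obs()["gripper_width"],Fa())
f0=Fa(8)
p0=np.array([.593,-.2882,.087]);R=.112;th0=np.arcsin((.089-.08)/R)
u=np.array([np.cos(PY),np.sin(PY),0]);z=np.array([0,0,1.])
e=lambda t:np.cos(t)*u+np.sin(t)*z
C=p0-R*e(th0);off=np.zeros(3)
for t in np.linspace(th0,np.pi/2,13)[1:]:
    bot.servo_line(C+off+R*e(t),velocity=.08)
    f=Fa(4);fr=f@e(t);ft=f@(-np.sin(t)*u+np.cos(t)*z)
    print(round(t,2),f,"rad",round(fr,2),"tan",round(ft,2),np.array(get_obs()["position"]),off)
    if abs(fr)>4: print("STOP");break
    if abs(fr)>1.0: off=off+e(t)*np.clip(fr*.0006,-.0012,.0012)
print(get_obs()["time_s"],get_obs()["gripper_width"],C)
T=Cam("top");T.save("pics/t3.png",(290,110,110,130),4)
S=Cam("scene");S.save("pics/s3.png",(110,170,130,120),5)
E
```

```text
0.013399107506056223 [-1.451  0.741 -0.243]
0.2 [-1.436  1.349 -0.101] rad -1.79 tan 0.27 [ 0.591 -0.287  0.101] [0. 0. 0.]
0.33 [ 2.767 -0.682  1.363] rad 3.12 tan 0.37 [ 0.588 -0.286  0.115] [-0.001  0.    -0.   ]
0.45 [ 1.289 -0.044  0.676] rad 1.4 tan 0.07 [ 0.583 -0.285  0.127] [ 0. -0.  0.]
0.58 [-0.71   0.776 -0.634] rad -1.12 tan -0.03 [ 0.577 -0.282  0.14 ] [ 0.001 -0.     0.001]
0.7 [1.462 0.415 1.223] rad 1.74 tan 0.13 [ 0.569 -0.28   0.151] [ 0. -0.  0.]
0.83 [-0.799  1.167 -0.369] rad -1.05 tan 0.59 [ 0.56  -0.276  0.161] [ 0.001 -0.     0.001]
0.95 [1.471 0.904 1.119] rad 1.54 tan -0.23 [ 0.55  -0.273  0.17 ] [ 0.001 -0.     0.   ]
1.07 [-0.066  0.797 -0.756] rad -0.82 tan -0.07 [ 0.539 -0.269  0.178] [ 0.001 -0.     0.001]
1.2 [-0.397  1.009 -0.607] rad -0.82 tan 0.44 [ 0.527 -0.265  0.183] [ 0.001 -0.     0.001]
1.32 [0.375 0.996 0.576] rad 0.56 tan 0.12 [ 0.515 -0.26   0.188] [ 0.001 -0.     0.001]
1.45 [0.132 1.453 3.177] rad 3.11 tan 0.75 [ 0.502 -0.256  0.191] [ 0.001 -0.     0.001]
1.57 [-0.082  0.225 -3.672] rad -3.67 tan 0.15 [ 0.488 -0.251  0.192] [ 0.001 -0.     0.002]
14.425 0.012748385244868914 [ 0.488 -0.251  0.078]
```

View pics/s3.png

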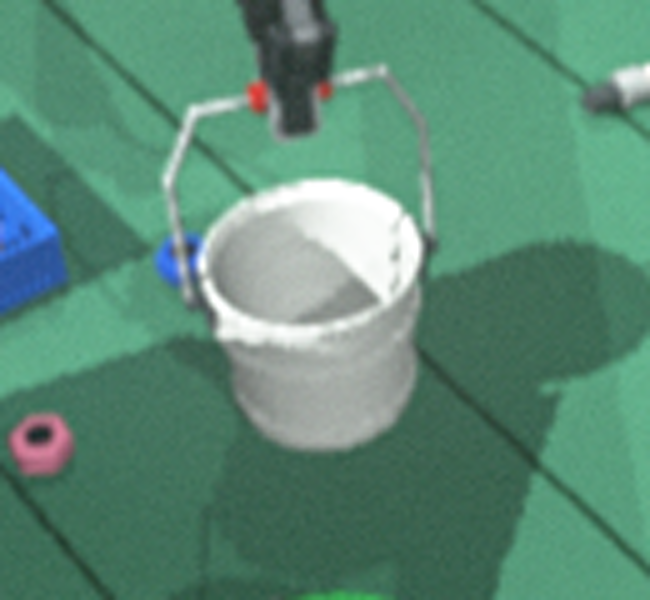

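View pics/t3.png

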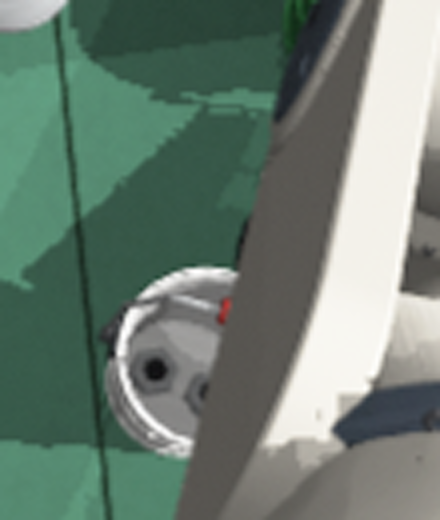

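The bail is upright and the pail hasn't moved: the rim is still centred at scene (172,223), as before. The wrist is just taking up the weight. Next: lift and carry.

```bash
python3 - <<'E'
from h import *
np.set_printoptions(precision=3,suppress=True)
p=np.array(get_obs()["position"])
bot.servo_line(p+[0,0,.03],velocity=.05); print("lifted",Fa(8))
bot.servo_line(p+[0,0,.115],velocity=.08); print("lifted",Fa(8),get_obs()["gripper_width"])
ux=np.array([np.cos(SY),np.sin(SY)]);a=SO-.095*ux
bot.servo_line([a[0],a[1],p[2]+.115],ori=quat(SY),velocity=.11); print(get_obs()["time_s"])
bot.dwell(.4)
print(Fa(8),get_obs()["position"],a)
S=Cam("scene");S.save("pics/s4.png",(200,40,220,190),3.5)
T=Cam("top");T.save("pics/t4.png",(20,60,230,190),3.4)
W=Cam("wrist");W.save("pics/w4.png")
E
```

```text
lifted [-0.008  0.152 -5.575]
lifted [ 0.041 -0.063 -5.652] 0.013277959553941222
21.8
[-0.22  -0.272 -5.728] [0.436 0.285 0.307] [0.436 0.285]
```

View pics/s4.png

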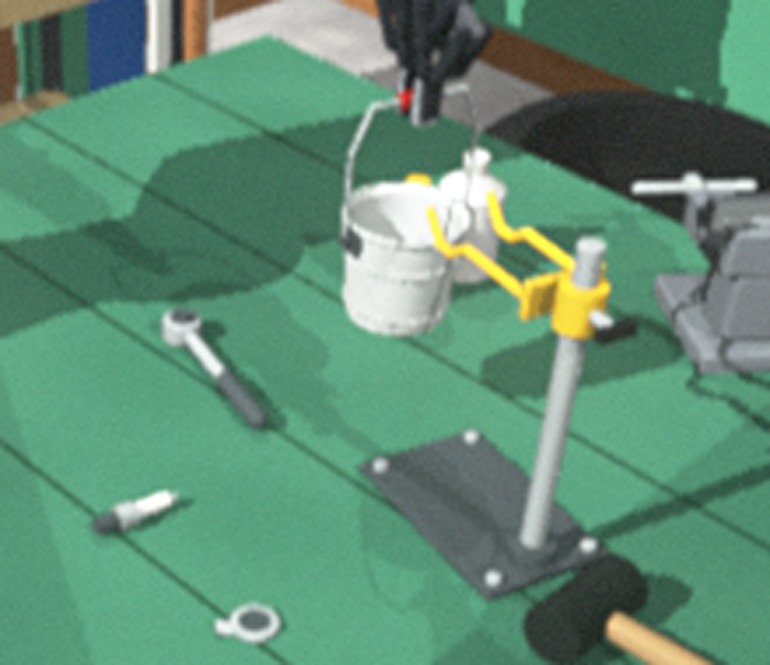

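View pics/t4.png

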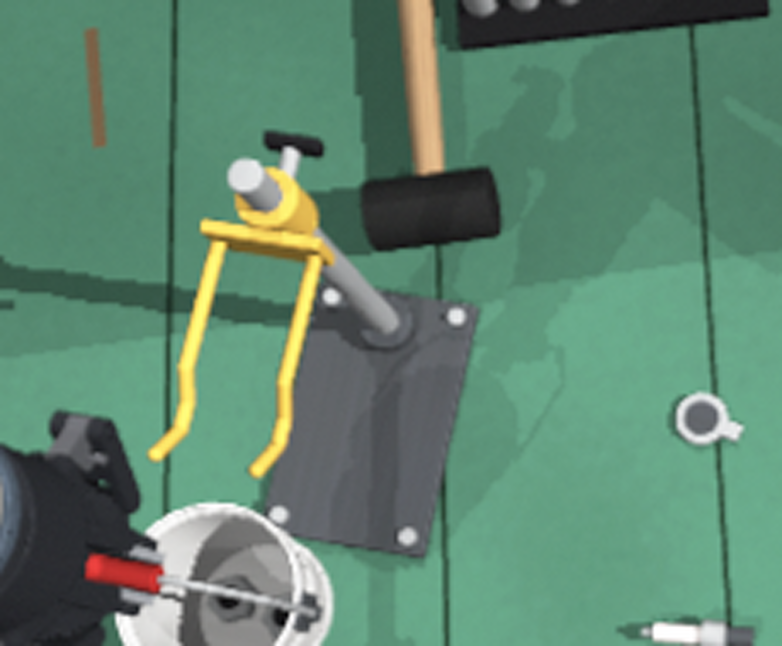

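View pics/w4.png

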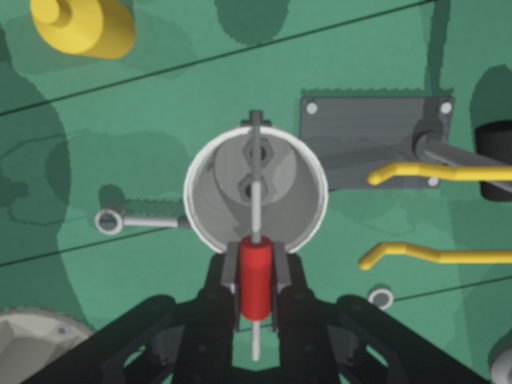

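Nothing was disturbed and the pail hangs level at about 0.57 kg. The arm tips are at wrist (375,180) and (366,265), and at top crop (155,455) and (258,470). I'll check lateral alignment and arm height from wrist plus top before entering.

```bash
python3 - <<'E'
from h import *
np.set_printoptions(precision=4,suppress=True)
W=Cam("wrist");T=Cam("top");S=Cam("scene")
TT=lambda x,y:((x+.5)/3.4+20-.5,(y+.5)/3.4+60-.5);SS=lambda x,y:((x+.5)/3.5+200-.5,(y+.5)/3.5+40-.5)
ux=np.array([np.cos(SY),np.sin(SY)]);uy=np.array([-ux[1],ux[0]])
loc=lambda p:np.r_[(p[:2]-SO)@ux,(p[:2]-SO)@uy,p[2]]
P={}
for n,w,t,s in(("tipL",(374,180),(154,455),(492,197)),("tipR",(365,265),(257,471),(433,210)),("bendL",(399,168),(182,412),(503,238)),("bendR",(383,248),(284,432),(444,252))):
    for a in(tri(W,w,T,TT(*t)),tri(W,w,S,SS(*s)),tri(T,TT(*t),S,SS(*s))): print(n,loc(a[0]),a[1].round(4))
rw=red(W,(235,225,50,105));z=get_obs()["position"][2]+.002
print(rw[:2],loc(W.plane(*rw[0],z)),loc(W.plane(*rw[0],z+.005)),loc(W.plane(255,362,z)),loc(np.array(get_obs()["position"])))
W.save("pics/w4c.png",(170,90,180,290),2)
E
```

```text
tipL [-0.0274  0.0275  0.2514] 0.0013
tipL [-0.026   0.0275  0.2482] 0.0029
tipL [-0.0263  0.0296  0.2474] 0.0001
tipR [-0.0262 -0.0287  0.2494] 0.0007
tipR [-0.026  -0.0275  0.2497] 0.0024
tipR [-0.0254 -0.0275  0.2492] 0.0019
bendL [-0.0005  0.0288  0.227 ] 0.0071
bendL [-0.0027  0.0271  0.2239] 0.0002
bendL [0.0014 0.0272 0.2274] 0.0061
bendR [-0.0023 -0.0295  0.2249] 0.0078
bendR [-0.005  -0.0287  0.2244] 0.0039
bendR [ 0.0007 -0.0298  0.2274] 0.0016
(array([255.482, 281.248]), np.int32(1996)) [-0.0949 -0.0004  0.309 ] [-0.0949  0.003   0.314 ] [-0.0952 -0.0446  0.309 ] [-0.095 -0.     0.307]
```

View pics/w4c.png

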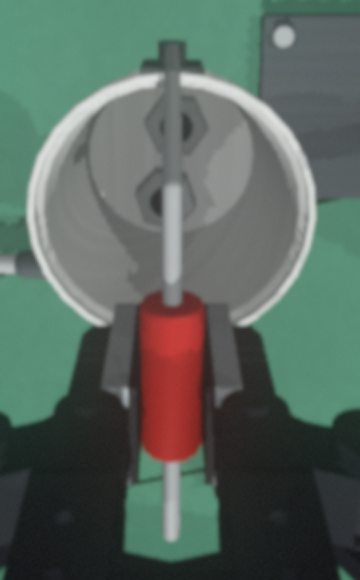

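```bash
python3 - <<'E'
from h import *
np.set_printoptions(precision=4,suppress=True)
p=np.array(get_obs()["position"])
bot.servo_line([p[0],p[1],.290],velocity=.06)
bot.servo_line([SO[0],SO[1],.290],velocity=.05)
bot.dwell(.3);print(get_obs()["time_s"],get_obs()["position"],Fa(6))
bot.servo_line([SO[0],SO[1],.245],velocity=.05)
bot.dwell(.2);print(get_obs()["time_s"],Fa(6))
S=Cam("scene");S.save("pics/s5.png",(290,60,120,130),4.5)
T=Cam("top");T.save("pics/t5.png",(40,80,120,130),4.5)
E
```

```text
25.4167 [0.5283 0.2624 0.29  ] [ 0.1167 -0.2999 -5.8402]
26.7667 [-0.3635 -0.2339 -5.9407]
```

View pics/s5.png

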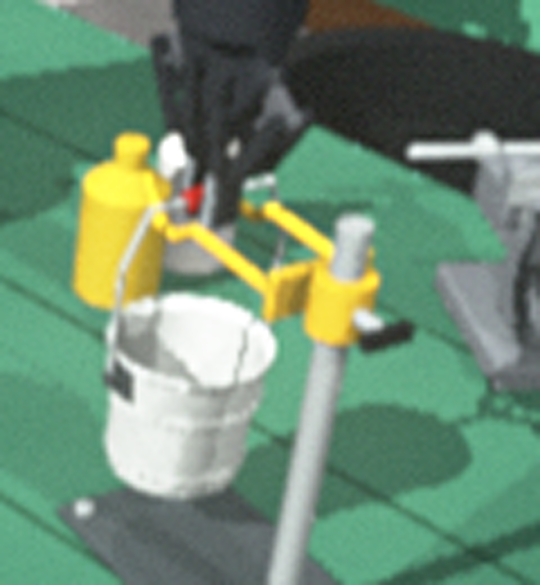

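View pics/t5.png

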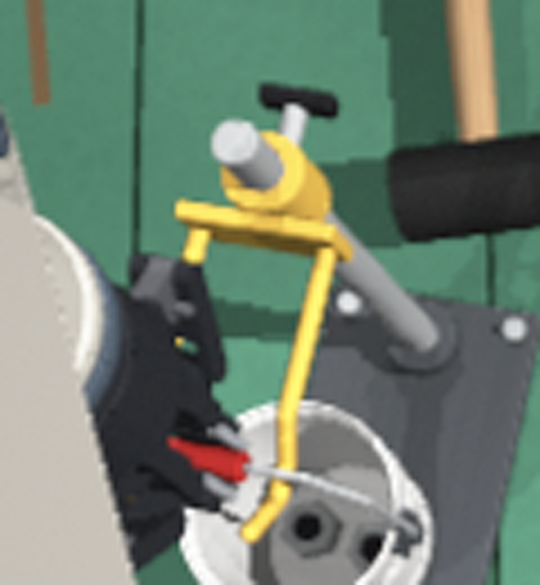

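The wire is above the crooks with the arms inside the bail loop, and both nuts are still in the pail. Now I lower it by feel.

```bash
python3 - <<'E'
from h import *
np.set_printoptions(precision=3,suppress=True)
z=.245
while z>.214:
    z-=.001
    bot.servo_line([SO[0],SO[1],z],velocity=.02)
    f=Fa(3)
    if f[2]>-3.8: bot.dwell(.15);f=Fa(8);print(round(z,4),f,get_obs()["position"])
    if f[2]>-.6: break
print(round(z,4),get_obs()["time_s"],Fa(6))
E
```

```text
0.233 [-2.087 -0.885  5.297] [0.529 0.263 0.233]
0.233 30.85 [-1.566 -1.096  5.406]
```

```bash
python3 - <<'E'
from h import *
np.set_printoptions(precision=3,suppress=True)
z=.233
for k in range(4):
    f=Fa(8);print(round(z,4),f)
    if abs(f[2])<1.0: break
    z+=np.clip((f[2])*.00009,-.0006,.0006)
    bot.servo_line([SO[0],SO[1],z],velocity=.02);bot.dwell(.2)
S=Cam("scene");S.save("pics/s6.png",(290,60,120,130),4.5)
W=Cam("wrist");W.save("pics/w6.png")
print(get_obs()["time_s"],get_obs()["position"])
E
```

```text
0.233 [-2.03  -1.242  5.46 ]
0.2335 [-0.466 -0.26   3.223]
0.2338 [0.683 0.647 1.061]
0.2339 [ 1.656  0.492 -0.266]
32.9333 [0.528 0.262 0.234]
```

View pics/s6.png

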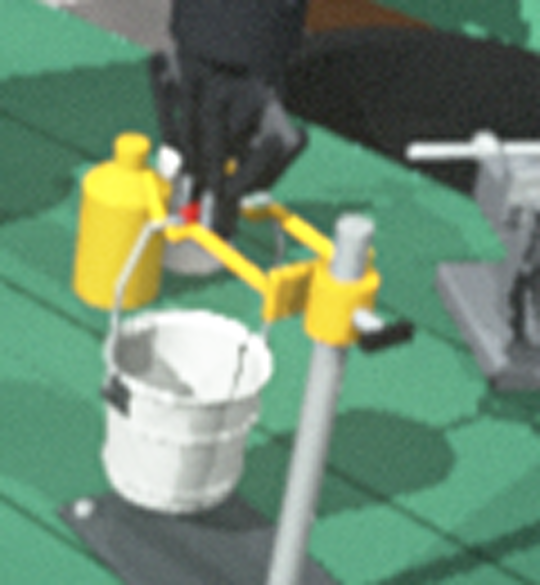

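View pics/w6.png

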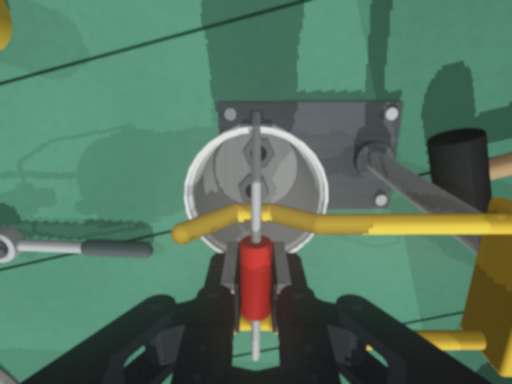

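The wire sits at wrist (256,212), in the middle of the flat crook, and the second arm is under it at (255,325). The wrist carries about 0 N, so the arms have the load. Releasing gently.

```bash
python3 - <<'E'
from h import *
np.set_printoptions(precision=3,suppress=True)
for w in(.0145,.017,.022,.032): hand.move_gripper(w,20);print(w,Fa(3))
p=np.array(get_obs()["position"])
W=Cam("wrist");W.save("pics/w7.png")
bot.servo_line(p+[0,0,.04],velocity=.05);print(Fa(4))
bot.servo_line(p+[0,0,.15],velocity=.12);print(Fa(4))
q=get_obs()["joint_pos"]; 
bot.reach([.35,-.1,.40],quat(PY)); bot.dwell(.5)
S=Cam("scene");S.save("pics/s8.png",(290,60,120,130),4.5);T=Cam("top");T.save("pics/t8.png")
print(get_obs()["time_s"])
E
```

```text
0.0145 [0.505 0.316 0.295]
0.017 [ 0.088 -0.205 -0.63 ]
0.022 [-0.1   -0.284 -0.209]
0.032 [-0.564  0.151  0.001]
[ 0.236 -0.326  0.185]
[0.201 0.16  0.105]
38.35
```

View pics/s8.png

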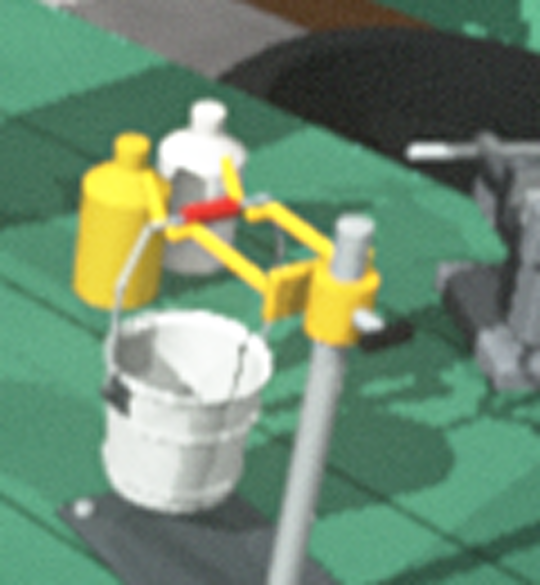

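View pics/t8.png

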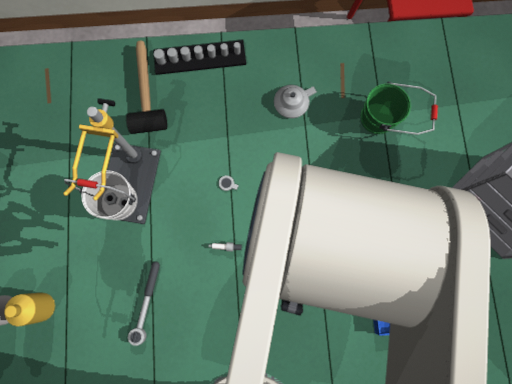

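The pail hangs in both crooks, still and level, with the collar unchanged at top (95,130). The nuts are inside at top (111,198) and (122,201), and nothing else has moved. Handing in.

```bash
python3 -c "
from workcell import hand_in,get_obs
print(hand_in(),get_obs()['time_s'])"
```

```text
the job is handed in; nothing more can be done
the job is handed in; nothing more can be done
```

The pail is hanging by its bail in both crooks of the hook stand with its two nuts inside. I handed the job in at about 38 s of the 72 s allowed.

- **Bail swing:** I gripped the red roller and swung the bail upright. The wrist force stayed under 4 N, and the scene picture showed the pail where it had stood.
- **Carry:** The pail weighed about 0.57 kg on the wrist. It hung level all the way to the stand.
- **Lowering:** I lowered it in 1 mm steps. The contact step briefly left about 5 N of extra push, so the arms carried roughly 11 N in all, below the 20 N limit. I backed off 0.9 mm until the wrist read about 0 N, then let go.
- **Last checks:**
  - The wire sat in the middle of both crooks.
  - The pail was level and still, with both nuts visible inside.
  - The collar's place in the pictures had not changed.
  - The ratchet, mallet, horn, gapper, plug and green pail looked unmoved.
  - The retracted arm hid the loose blue and pink nuts in the last top picture, so I could not recheck those.
- **One disagreement:** Contact came at a tool height about 3 mm above what my camera estimate of the crooks predicted. I put that down to the grip sitting slightly low in the fingers, but did not confirm it.

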